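Stop the feed and empty the press's catch tray

TASK

Turn the feed knob on the small moulding press back to zero, so that nothing more comes out, and only then move the three full-height stoppers from its catch tray into the grey tote, setting each one down rather than dropping it in. The short, incomplete stopper stays in the catch tray; leave the feed at zero and the other things on the bench where they are.

Things in the scene. Friction and masses are not known exactly. Their poses are not given: they have to be found in the camera images.
- press: bench moulding press with catch tray and control pod, fixed as one piece. Origin on the bench top under the centre of the catch tray, x towards the press frame behind (away from the robot at yaw 0), y left, z up. The press frame stands from x = 150 to 275, y = -75 to 75, 275 high. The black control pod, 90 by 90 and 45 high, is centred at x = -50, y = -140; the feed knob is on its top.
- tray_floor (a point): centre of the inner floor of the press's aluminium catch tray, 8 above the bench; axes as the press's. Tray 170 (x) by 180 (y) outside, walls 4 thick, wall tops 22 above this floor; a sloping chute comes in over the rear wall from x = 85.
- feed_knob (a joint): feed knob angle, rad, range -2.2 to 2.2; positive is anticlockwise from above. At 0 the pointer stands on the zero mark: the single long, broad mark of the round scale, on the pod's side nearest the robot (press -x); other marks are short, 30 degrees apart. Starts 0.5 to 1.25 anticlockwise of zero. Friction 0.04 N m, no spring: stays where it is left.
- knob_grip (a point): point on the feed knob's vertical axis at grip height, 76 above the bench; axes turn with the knob, the pointer end is at -x. Black upright bar 44 long (x), 12 wide (y), top 84 above the bench, on a round skirt 52 across whose top is 52 above the bench. A white line on top runs from the middle to the pointed pointer end; a white tick on the skirt lies below that end.
- stopper_a: red-brown tapered rubber stopper, complete: 28 high, 33 across the wide upper end, about 25 across the foot, about 20 g. Starts standing on its narrow foot on the catch-tray floor. Origin at the centre of the narrow foot; z runs up through the wide end.
- stopper_b: red-brown tapered rubber stopper, complete: 28 high, 33 across the wide upper end, about 25 across the foot, about 20 g. Starts standing on its narrow foot on the catch-tray floor. Origin at the centre of the narrow foot; z runs up through the wide end.
- stopper_c: red-brown tapered rubber stopper, complete: 28 high, 33 across the wide upper end, about 25 across the foot, about 20 g. Starts standing on its narrow foot on the catch-tray floor. Origin at the centre of the narrow foot; z runs up through the wide end.
- short_shot: incomplete stopper (short shot) of the same rubber, in the same catch tray: only 12.5 high, 28 across, dished top. Origin at the centre of its foot. It stays in the catch tray.
- tote: loose grey open-topped plastic tote, 180 (x) by 120 (y) by 52 high, walls and floor 4 thick, with a rim that stands out 6; 0.6 kg. Origin at the centre of its underside, z up.
- petri_dish: bystander: clear petri dish, 68 across, 14 high, to the right of the press; origin under its centre.
- joint_clip: bystander: small plastic joint clip, 37 across, 14 high, behind the control pod; origin under its centre.
- tape_roll: bystander: roll of crepe tape lying flat, 60 across, 19 high; origin under its centre.
- timer: bystander: small flat white lab timer, 68 by 77, 16 high; origin under its centre.
Things that resemble listed ones, but are neither listed nor needed, are in the scene too. Leave any pink or turquoise look-alike of the stopper_c alone.

How it is judged (in metres and radians):
On the way:
1. the feed knob's pointer stands at zero (within 0.12 rad) and the fingers have let it go (value of joint feed_knob between -0.12 and 0.12 rad and contact force between the fingers and press below 0.1 N), for 0.2 s.
At the end, for the whole second after the job is handed in: All three full-height stoppers lie at rest inside the tote (foot centre within its inner walls, less than 45 mm above its underside), the tote stands level on its base (within 0.1 rad), the short stopper is in the catch tray, and the feed knob is within 0.12 rad of zero (x of stopper_a in the frame of tote between -0.086 and 0.086 m and y of stopper_a in the frame of tote between -0.056 and 0.056 m and z of stopper_a in the frame of tote between -0.005 and 0.045 m and linear speed of each of stopper_a, stopper_b, stopper_c below 0.03 m/s and x of stopper_b in the frame of tote between -0.086 and 0.086 m and y of stopper_b in the frame of tote between -0.056 and 0.056 m and z of stopper_b in the frame of tote between -0.005 and 0.045 m and x of stopper_c in the frame of tote between -0.086 and 0.086 m and y of stopper_c in the frame of tote between -0.056 and 0.056 m and z of stopper_c in the frame of tote between -0.005 and 0.045 m and x of short_shot in the frame of press between -0.082 and 0.082 m and y of short_shot in the frame of press between -0.087 and 0.087 m and z of short_shot in the frame of press between 0 and 0.03 m and value of joint feed_knob between -0.12 and 0.12 rad and angle between tote's own z axis and vertical below 0.1 rad); the robot touches nothing.
It fails at once if a finished stopper is lifted out of the catch tray while the feed knob is not at zero (z of any of stopper_a, stopper_b, stopper_c in the frame of press above 0.04 m and not (value of joint feed_knob between -0.12 and 0.12 rad)).
It fails at once if a finished stopper is dropped or thrown (loose from the fingers and faster than 0.8 m/s, a fall of more than about 30 mm) ((linear speed of stopper_a above 0.8 m/s and contact force between the fingers and stopper_a below 0.05 N) or (linear speed of stopper_b above 0.8 m/s and contact force between the fingers and stopper_b below 0.05 N) or (linear speed of stopper_c above 0.8 m/s and contact force between the fingers and stopper_c below 0.05 N)).
It fails at once if a bystander (petri dish, joint clip, tape roll, timer) is shifted by more than 30 mm (distance of any of petri_dish, joint_clip, tape_roll, timer from where it was at the start of the episode above 0.03 m).
It also fails if it takes over 72 s, if anything falls off the work surface, if the arm or the gripper's body presses on something with over 40 N, if the wrist force passes 120 N, or if a joint passes its speed limit or range.

ROBOT

A 7-joint arm with a two-finger parallel gripper is mounted at the origin on a cart in front of the work surface, level with it; the furniture and walls round the work are solid. World frame = base frame: x ahead of the robot, y to its left, z up, the work surface at z = 0. Lengths are in m, angles in degrees, forces in N, time in s.
With the tool pointing down it reaches from about 0.425 to 0.875 m from the base axis. Payload 4.7 kg.
Tool frame: the origin (TCP) lies between the finger pads; the fingertips stand 17 mm ahead of it and the grasp point (between the pads) lies 2 mm behind it; z points along the fingers, y is the line along which they close (so a half turn about z gives the same grasp; the last joint's range is limited). The gripper opens to 87 mm and grips with 3 to 60 N. Pads are 19 mm wide; open, the fingers measure 117 mm over their backs; the gripper's body (75 mm by 190 mm) begins 51 mm behind the grasp point.
Start: joints at [-64.395, 18.392, -4.016, 83.108, 1.295, 78.541, -3.26], TCP at [0.273, 0.59, 0.24] pointing down, gripper open.
Joint ranges: [-163.93, 163.93], [-17.29, 119.83], [-79.2, 71.16], [3.27, 140.29], [-89.18, 269.18], [5.43, 117.66], [-154.24, 154.24]. Speed limits (degrees/s): [147.25, 147.25, 180, 180, 180, 180, 180].

INTERFACE

Orientations are given as [roll, pitch, yaw] about the fixed x, y, z axes, in that order (R = Rz(yaw) Ry(pitch) Rx(roll)).
In Python, from cell import env, cams gives the robot as it stands.
- The arm moves only by the shell command python3 -m pendant 'ROWS' [FORCE]. ROWS is JSON, a list of rows, each an object of numbers: "tx", "ty", "tz": the shift along the tool's x, y, z each as a share of 0.05 m, from -1 to 1; "spin": the turn about the tool's z as a share of 4 degrees, from -1 to 1; "claw": the closure, from 0 (fully open) to 1 (shut). A call has 1 to 10 rows; each row shifts and turns the commanded pose from where the row before left it, along the tool's axes as they then stand; what a row does not reach is not made up. A row lasts 1/8 s, in which the tool goes at most 62.5 mm and 10.7 degrees, less where a joint would pass 70% of its speed; a pose out of reach is approached as far as the arm can. A call with a number of a shift or a turn outside -1 to 1 is refused whole. A call with a gripper value outside its range is refused whole. The fingers move at their own pace and stop on an object; FORCE is the grip in N (left out, the last holds). Time passes only in rows, so rows that do not move let the fingers close. It gives the time, the measured TCP pose, the force, the opening and the grip force at its end, in the units of the state.
- env.get_obs(): the state, without advancing time (a new reading comes with each control period).
- cams.read_camera(name): name is "scene" or "top"; returns the picture (400x640x3 uint8, red, green, blue); there is no depth.
- cams.camera_info(name): a dict with "fx", "fy", "cx", "cy" (pixels), "rvec" (rotation vector, rad) and "tvec" (3), from world to camera coordinates, as OpenCV has them. Camera axes: x right, y down, z forward; pixel columns grow to the right and rows downward; lengths in m; the calibration is good to about 2 mm. A picture is of the moment at which its call begins. camera_info takes no time and is no camera call.
- env.sign_off(): hands the job in; it is judged then, once.
The state is a dict: "time_s": time; "qpos": joint angles; "joint_velocities": joint speeds; "effort": joint torques, N m; "tool_pos": TCP position; "tool_rot": TCP orientation; "force": force on the tool from outside, world axes, zero at the start; "wrist_torque": the same for the moment, N m; "grip_width": finger opening in m; "grasp_force": force on a finger pad.
Only numpy, scipy, OpenCV 4.12 (cv2) and the standard library are available. Lean on these libraries where they do the work, as an engineer would, in place of code of your own. Each camera call takes 0.05 s, during which the arm holds its last target. There are 200 camera calls.

## Working session

There is one attempt and no reset: what is moved stays moved. The work goes in short steps, Python scripts to look and compute and a shell command to move; the robot and the scene stay as the last step left them, time stands still between calls to the robot, and variables do not carry over. Pictures are saved under pics/ and viewed, at most 10 in all, crops included, and the job is handed in when it is done.

```bash
mkdir -p pics
cat > h.py <<'E'
import numpy as np, cv2
from cell import env, cams
def grab(n,tag):
    im=cams.read_camera(n); cv2.imwrite(f'pics/{n}_{tag}.png',im[:,:,::-1]); return im
def ray(n,u,v):
    c=cams.camera_info(n); R=cv2.Rodrigues(np.array(c['rvec'],float))[0]; t=np.array(c['tvec'],float).ravel()
    d=R.T@np.array([(u-c['cx'])/c['fx'],(v-c['cy'])/c['fy'],1]); return -R.T@t,d
def onz(n,u,v,z):
    o,d=ray(n,u,v); return (o+d*(z-o[2])/d[2])
def proj(n,p):
    c=cams.camera_info(n); K=np.array([[c['fx'],0,c['cx']],[0,c['fy'],c['cy']],[0,0,1]])
    return cv2.projectPoints(np.array([p],float),np.array(c['rvec'],float),np.array(c['tvec'],float),K,None)[0].ravel()
E
python3 - <<'E'
from h import *
a=grab('top','0'); b=grab('scene','0')
for n in('top','scene'): print(n,ray(n,320,200), cams.camera_info(n)['fx'])
print(env.get_obs())
E
```

```text
top (array([ 0.45136953, -0.18172306,  1.29125829]), array([ 0.06957557, -0.02110706, -0.99740858])) 390.58228529892267
scene (array([0.04727185, 0.57314324, 0.65440652]), array([ 0.45134869, -0.70916214, -0.54172164])) 398.8590055406349
{'time_s': 0.1, 'qpos': array([-64.39535218,  18.43325458,  -4.01481201,  83.16723746,
         1.2959771 ,  78.53908045,  -3.26143007]), 'joint_velocities': array([-0.04549423, -0.13242827, -0.07024743, -0.21343986,  0.013024  ,
        0.03382171,  0.01359076]), 'effort': array([ 2.53519938e-04, -4.92569053e+01, -4.05610772e-01, -3.13397169e+01,
       -6.40302384e-02,  3.94251966e-02,  5.67229267e-05]), 'tool_pos': array([0.27247747, 0.58963737, 0.23859432]), 'tool_rot': array([-1.79905707e+02,  6.53275901e-03,  1.55203019e+02]), 'force': array([-0.23161532, -0.63921523, -0.1259845 ]), 'wrist_torque': array([ 0.05668563,  0.01561398, -0.03856966]), 'grasp_force': 0.0, 'grip_width': 0.0867864284082228}
```

View pics/top_0.png

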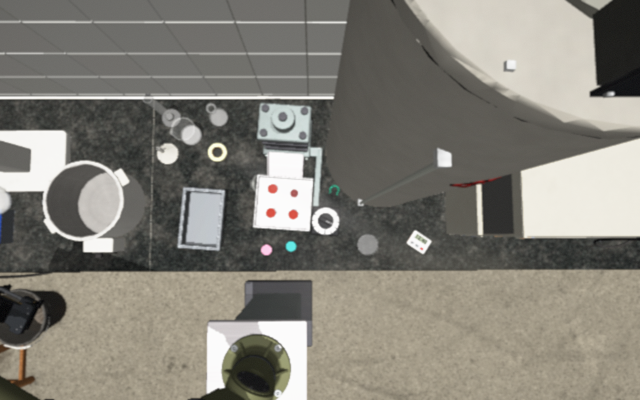

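View pics/scene_0.png

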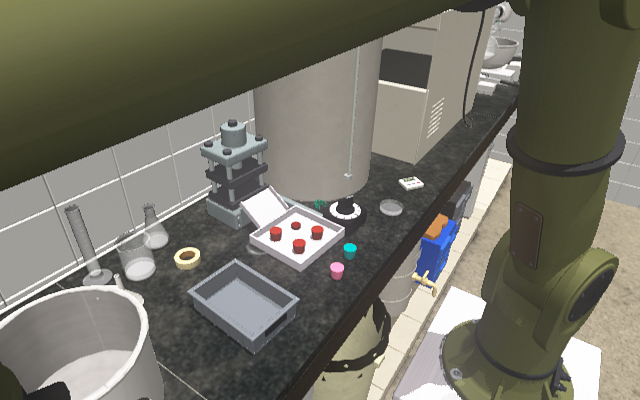

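The top view shows the base at about (254,375), so up is +x. The tray is at about (284,203) with four stoppers, the knob at (325,221), the tote at (202,218), and the pink and turquoise decoys at (266,250) and (291,246). Next I'll measure.

Run:
```python
from h import *
a=cv2.imread('pics/top_0.png'); b=cv2.imread('pics/scene_0.png')
for n,im in(('top',a),('scene',b)):
    h=cv2.cvtColor(im,cv2.COLOR_BGR2HSV)
    m=((h[...,0]<8)|(h[...,0]>174))&(h[...,1]>150)&(h[...,2]>70)
    k,l,s,c=cv2.connectedComponentsWithStats(m.astype(np.uint8))
    for i in range(1,k):
        if s[i,4]>15 and (235<c[i,0]<330): print(n,s[i],c[i].round(1),onz(n,*c[i],.036 if n=='top' else .028).round(4),onz(n,*c[i],.02)[:2].round(4))
# tray white quad, pod
h=cv2.cvtColor(a,cv2.COLOR_BGR2HSV)
w=((h[...,1]<40)&(h[...,2]>190)).astype(np.uint8); w[:,:250]=0;w[:,314:]=0;w[:177]=0;w[235:]=0
w=cv2.morphologyEx(w,cv2.MORPH_CLOSE,np.ones((13,13)))
r=cv2.minAreaRect(cv2.findNonZero(w)); print('tray',r,[onz('top',*p,.03)[:2].round(4) for p in cv2.boxPoints(r)], onz('top',*r[0],.03))
g=((abs(h[...,0].astype(int)-112)<15)&(h[...,2]>70)&(h[...,2]<190)&(h[...,1]>15)).astype(np.uint8); g[:,:165]=0;g[:,240:]=0;g[:180]=0;g[255:]=0
r=cv2.minAreaRect(cv2.findNonZero(g)); print('tote',r,[onz('top',*p,.052)[:2].round(4) for p in cv2.boxPoints(r)], onz('top',*r[0],.052),g.sum())
p=cv2.resize(a[170:260,170:350],None,fx=4.4,fy=4.4,interpolation=cv2.INTER_CUBIC)
q=cv2.resize(b[190:270,240:400],None,fx=5,fy=5,interpolation=cv2.INTER_CUBIC)
q2=cv2.resize(a[200:242,304:346],None,fx=9,fy=9,interpolation=cv2.INTER_CUBIC)
cv2.imwrite('pics/c1.png',q2);cv2.imwrite('pics/c2.png',q)
```

```text
top [269 186   7   6  35] [271.9 188.6] [ 0.5764 -0.0535  0.036 ] [ 0.578  -0.0518]
top [267 209   8   8  44] [270.3 212.3] [ 0.4999 -0.0486  0.036 ] [ 0.5005 -0.0469]
top [290 211   7   7  41] [292.8 214. ] [ 0.4942 -0.1205  0.036 ] [ 0.4947 -0.1198]
scene [270 227  11   7  65] [275.1 230.2] [ 0.5839 -0.0588  0.028 ] [ 0.5907 -0.0669]
scene [312 226  11   7  65] [316.9 229. ] [ 0.4989 -0.1258  0.028 ] [ 0.5046 -0.1347]
scene [293 239  12   8  73] [298.6 242.4] [ 0.505  -0.0534  0.028 ] [ 0.5109 -0.0614]
tray ((284.5424499511719, 202.37789916992188), (59.86102294921875, 53.013282775878906), 3.900493860244751) [array([0.4538, 0.0079]), array([ 0.6251, -0.0025]), array([ 0.6112, -0.1964]), array([ 0.4399, -0.1841])] [ 0.53205358 -0.09372003  0.03      ]
tote ((200.5697021484375, 219.2581024169922), (58.008628845214844, 5.999109745025635), 54.117862701416016) [array([0.5473, 0.2324]), array([0.5584, 0.2172]), array([0.4095, 0.1076]), array([0.3986, 0.1228])] [0.47816606 0.16979234 0.052     ] 3
```

View pics/c1.png

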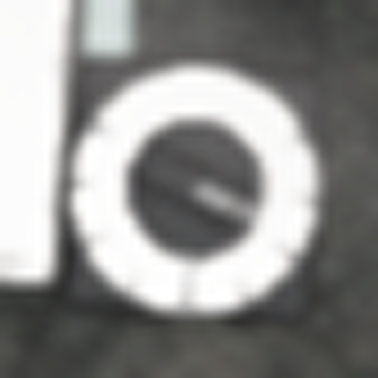

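View pics/c2.png

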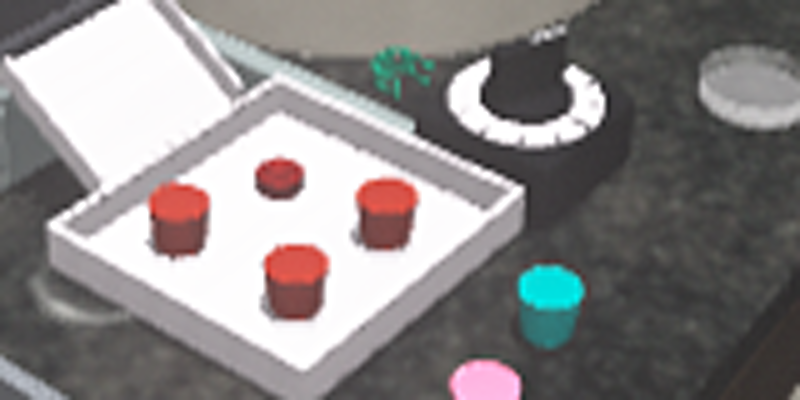

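The knob pointer is to the right and slightly down, about 67° anticlockwise of the zero mark, which points down. The short shot is the dished one at the rear right of the tray. Next: exact numbers, and the clearance to the tall tank behind the knob.

Run:
```python
from h import *
def tri(p,q):
    o1,d1=ray('top',*p);o2,d2=ray('scene',*q)
    s=np.linalg.lstsq(np.c_[d1,-d2],o2-o1,rcond=None)[0]; A=o1+d1*s[0];B=o2+d2*s[1]; return ((A+B)/2).round(4),np.linalg.norm(A-B).round(4)
for p,q in(((271.9,188.6),(275.1,230.2)),((270.3,212.3),(298.6,242.4)),((292.8,214),(316.9,229))): print('tri',tri(p,q))
yaw=np.radians(-3.8);c,s=np.cos(yaw),np.sin(yaw);R=np.array([[c,-s],[s,c]]);C=np.array([.532,-.0937])
for st in([.5764,-.0535],[.4999,-.0486],[.4942,-.1205]): print('press frame',(R.T@(np.array(st)-C)).round(4))
print('knob by press',C+R@[-.05,-.14])
cr=lambda u,v:(304+(u-4)/9,200+(v-4)/9)
print('skirt',onz('top',*cr(195,188),.052)[:2],'scale ring',onz('top',*cr(196,191),.046)[:2])
A=onz('top',*cr(200,190),.084);B=onz('top',*cr(252,215),.084);print('bar',A,B,np.degrees(np.arctan2(*(B-A)[1::-1])))
print('zero mark',onz('top',*cr(188,302),.046)[:2], onz('top',*cr(188,272),.046)[:2])
for u,v in((270,190),(300,195),(330,197),(360,190),(378,175)): print('tank',onz('scene',u,v,0)[:2].round(3))
for u,v in((187,188),(225,189),(222,250),(178,247)): print('tote',onz('top',u,v,.052)[:2].round(3))
print('dec',onz('top',266,250,.03)[:2],onz('top',291,246,.03)[:2],'dish',onz('top',367,244,.014)[:2],'tape',onz('top',217,152,.02)[:2], 'short',onz('top',294,193,.02)[:2])
```

```text
tri (array([ 0.5773, -0.0526,  0.0345]), np.float64(0.002))
tri (array([ 0.5004, -0.048 ,  0.0338]), np.float64(0.001))
tri (array([ 0.4947, -0.1203,  0.0332]), np.float64(0.0009))
press frame [0.0416 0.0431]
press frame [-0.035   0.0429]
press frame [-0.0359 -0.0292]
knob by press [ 0.47283158 -0.23007851]
skirt [ 0.47279762 -0.22417562] scale ring [ 0.47183971 -0.22472877]
bar [ 0.47155198 -0.22479121  0.084     ] [ 0.462916   -0.24257843  0.084     ] -115.89731629518205
zero mark [ 0.43271547 -0.22166775] [ 0.44327539 -0.22172962]
tank [ 0.752 -0.24 ]
tank [ 0.658 -0.271]
tank [ 0.577 -0.316]
tank [ 0.522 -0.407]
tank [ 0.52  -0.529]
tote [0.578 0.214]
tote [0.574 0.094]
tote [0.381 0.101]
tote [0.391 0.239]
dec [ 0.3794036  -0.03458486] [ 0.39175711 -0.11462038] dish [ 0.39628668 -0.3611066 ] tape [0.69922334 0.12878188] short [ 0.56326267 -0.12383394]
```

Knob axis (0.472, -0.225), turn needed about 68° clockwise, bar axis at yaw 64°. First I travel high.

```bash
python3 -m pendant '[{"tx":-0.89,"ty":-0.39},{"tx":-0.89,"ty":-0.39},{"tx":-0.89,"ty":-0.39},{"tx":-0.89,"ty":-0.39},{"tx":-0.89,"ty":-0.39},{"tx":-0.89,"ty":-0.39},{"tx":-0.89,"ty":-0.39},{"tx":-0.89,"ty":-0.39}]'
```

```text
invalid input at $[0]: expected keys tx, ty, tz, spin, claw
```

```bash
python3 -m pendant '[{"tx":-0.3,"ty":-0.9},{"tx":-0.3,"ty":-0.9},{"tx":-0.3,"ty":-0.9},{"tx":-0.3,"ty":-0.9},{"tx":-0.3,"ty":-0.9},{"tx":-0.3,"ty":-0.9},{"tx":-0.3,"ty":-0.9},{"tx":-0.3,"ty":-0.9},{"tx":-0.3,"ty":-0.9},{"tx":-0.3,"ty":-0.9}]'; python3 -c "
from h import *; print(env.get_obs()['qpos'])"
```

```text
[-64.39535218  18.43325458  -4.01481201  83.16723746   1.2959771
  78.53908045  -3.26143007]invalid input at $[0]: expected keys tx, ty, tz, spin, claw
```

```bash
python3 -m pendant '[{"tx":-0.89,"ty":-0.39,"tz":0,"spin":0,"claw":0},{"tx":-0.89,"ty":-0.39,"tz":0,"spin":0,"claw":0},{"tx":-0.89,"ty":-0.39,"tz":0,"spin":0,"claw":0},{"tx":-0.89,"ty":-0.39,"tz":0,"spin":0,"claw":0},{"tx":-0.89,"ty":-0.39,"tz":0,"spin":0,"claw":0},{"tx":-0.89,"ty":-0.39,"tz":0,"spin":0,"claw":0},{"tx":-0.89,"ty":-0.39,"tz":0,"spin":0,"claw":0},{"tx":-0.89,"ty":-0.39,"tz":0,"spin":0,"claw":0}]'; python3 -c "
from h import *; print(env.get_obs()['qpos'])"
```

```text
time_s: 1.1
tool_pos: [0.5311, 0.2978, 0.2392]
tool_rot: [-180.0, -0.0, 155.2]
force: [0.2, 0.5, 0.2]
grip_width: 0.0871
grasp_force: 0.0
[-39.19173509  13.29344347   8.79405217  89.73529306  -2.07026941
  77.16093333  35.03846021]
```

```bash
python3 -m pendant '[{"tx":-0.33,"ty":-1,"tz":0,"spin":0,"claw":0},{"tx":-0.33,"ty":-1,"tz":0,"spin":0,"claw":0},{"tx":-0.33,"ty":-1,"tz":0,"spin":0,"claw":0},{"tx":-0.33,"ty":-1,"tz":0,"spin":0,"claw":0},{"tx":-0.33,"ty":-1,"tz":0,"spin":0,"claw":0},{"tx":-0.33,"ty":-1,"tz":0,"spin":0,"claw":0},{"tx":-0.33,"ty":-1,"tz":0,"spin":0,"claw":0},{"tx":-0.33,"ty":-1,"tz":0,"spin":0,"claw":0},{"tx":-0.33,"ty":-1,"tz":0,"spin":0,"claw":0},{"tx":-0.33,"ty":-1,"tz":0,"spin":0,"claw":0}]'
python3 -m pendant '[{"tx":0,"ty":0,"tz":0,"spin":1,"claw":0},{"tx":0,"ty":0,"tz":0,"spin":1,"claw":0},{"tx":0,"ty":0,"tz":0,"spin":1,"claw":0},{"tx":0,"ty":0,"tz":0,"spin":1,"claw":0},{"tx":0,"ty":0,"tz":0,"spin":1,"claw":0},{"tx":0,"ty":0,"tz":0,"spin":1,"claw":0},{"tx":0,"ty":0,"tz":0,"spin":1,"claw":0},{"tx":0,"ty":0,"tz":0,"spin":1,"claw":0},{"tx":0,"ty":0,"tz":0,"spin":1,"claw":0},{"tx":0,"ty":0,"tz":0,"spin":1,"claw":0}]'
python3 -m pendant '[{"tx":0,"ty":0,"tz":0,"spin":1,"claw":0},{"tx":0,"ty":0,"tz":0,"spin":1,"claw":0},{"tx":0,"ty":0,"tz":0,"spin":1,"claw":0},{"tx":0,"ty":0,"tz":0,"spin":1,"claw":0},{"tx":0,"ty":0,"tz":0,"spin":1,"claw":0},{"tx":0,"ty":0,"tz":0,"spin":1,"claw":0},{"tx":0,"ty":0,"tz":0,"spin":1,"claw":0},{"tx":0,"ty":0,"tz":0,"spin":1,"claw":0},{"tx":0,"ty":0,"tz":0,"spin":1,"claw":0},{"tx":0,"ty":0,"tz":0,"spin":1,"claw":0}]'; python3 -c "
from h import *; print(env.get_obs()['qpos'])"
```

```text
time_s: 2.35
tool_pos: [0.4699, -0.2254, 0.2394]
tool_rot: [180.0, -0.0, 155.2]
force: [0.6, 0.3, 0.2]
grip_width: 0.0869
grasp_force: 0.0
time_s: 3.6
tool_pos: [0.4702, -0.2238, 0.2392]
tool_rot: [-180.0, -0.0, 115.1]
force: [0.7, -0.3, -0.3]
grip_width: 0.087
grasp_force: 0.0
time_s: 4.85
tool_pos: [0.4702, -0.2238, 0.2392]
tool_rot: [-180.0, -0.0, 75.1]
force: [0.3, -0.2, -0.2]
grip_width: 0.087
grasp_force: 0.0
[-12.45777025   2.1642477   36.1772562  102.51249441  -1.31941387
  75.78708256   9.09756718]
```

```bash
python3 -m pendant '[{"tx":0,"ty":0.04,"tz":0,"spin":0.9,"claw":0.3},{"tx":0,"ty":0,"tz":0,"spin":0.9,"claw":0.3},{"tx":0,"ty":0,"tz":0.6,"spin":0.95,"claw":0.3},{"tx":0,"ty":0,"tz":0.9,"spin":0,"claw":0.3},{"tx":0,"ty":0,"tz":0.9,"spin":0,"claw":0.3},{"tx":0,"ty":0,"tz":0.6,"spin":0,"claw":0.3},{"tx":0,"ty":0,"tz":0.25,"spin":0,"claw":0.3},{"tx":0,"ty":0,"tz":0,"spin":0,"claw":0.3}]' 15; python3 -c "
from h import *; grab('scene','1')
im=cv2.imread('pics/scene_1.png');cv2.imwrite('pics/c3.png',cv2.resize(im[120:270,240:440],None,fx=4,fy=4))"
```

```text
time_s: 5.85
tool_pos: [0.4721, -0.2244, 0.0767]
tool_rot: [-179.9, 0.0, 64.2]
force: [0.2, -0.6, 0.5]
grip_width: 0.0609
grasp_force: 0.0
```

View pics/c3.png

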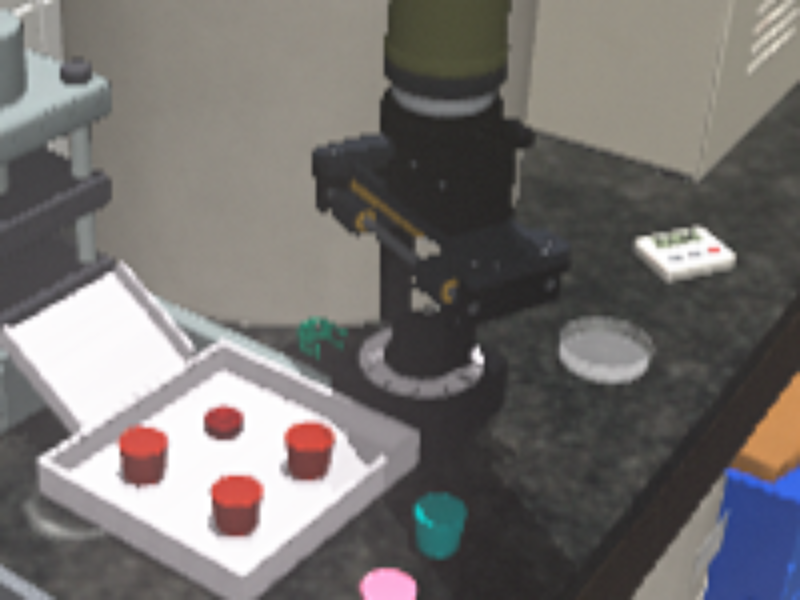

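The fingers straddle the knob (around (430,350) in the crop) with nothing else touched. Now I close and turn 68° clockwise, which is positive spin.

```bash
python3 -m pendant '[{"tx":0,"ty":0,"tz":0,"spin":0,"claw":1},{"tx":0,"ty":0,"tz":0,"spin":0,"claw":1},{"tx":0,"ty":0,"tz":0,"spin":0,"claw":1},{"tx":0,"ty":0,"tz":0,"spin":0,"claw":1},{"tx":0,"ty":0,"tz":0,"spin":0,"claw":1},{"tx":0,"ty":0,"tz":0,"spin":0,"claw":1},{"tx":0,"ty":0,"tz":0,"spin":0,"claw":1}]' 20
python3 -m pendant '[{"tx":0,"ty":0,"tz":0,"spin":0.85,"claw":1},{"tx":0,"ty":0,"tz":0,"spin":0.85,"claw":1},{"tx":0,"ty":0,"tz":0,"spin":0.85,"claw":1},{"tx":0,"ty":0,"tz":0,"spin":0.85,"claw":1},{"tx":0,"ty":0,"tz":0,"spin":0.85,"claw":1},{"tx":0,"ty":0,"tz":0,"spin":0.85,"claw":1},{"tx":0,"ty":0,"tz":0,"spin":0.85,"claw":1},{"tx":0,"ty":0,"tz":0,"spin":0.85,"claw":1},{"tx":0,"ty":0,"tz":0,"spin":0.85,"claw":1},{"tx":0,"ty":0,"tz":0,"spin":0.85,"claw":1}]'
```

```text
time_s: 6.78
tool_pos: [0.4725, -0.2244, 0.0771]
tool_rot: [180.0, -0.0, 64.2]
force: [0.4, -0.4, -0.9]
grip_width: 0.0118
grasp_force: 20.0
time_s: 8.02
tool_pos: [0.4718, -0.2238, 0.077]
tool_rot: [-179.9, 0.0, 30.1]
force: [-2.1, 1.1, 2.9]
grip_width: 0.012
grasp_force: 20.0
```

```bash
python3 -m pendant '[{"tx":0,"ty":0,"tz":0,"spin":0.86,"claw":1},{"tx":0,"ty":0,"tz":0,"spin":0.86,"claw":1},{"tx":0,"ty":0,"tz":0,"spin":0.86,"claw":1},{"tx":0,"ty":0,"tz":0,"spin":0.86,"claw":1},{"tx":0,"ty":0,"tz":0,"spin":0.86,"claw":1},{"tx":0,"ty":0,"tz":0,"spin":0.86,"claw":1},{"tx":0,"ty":0,"tz":0,"spin":0.86,"claw":1},{"tx":0,"ty":0,"tz":0,"spin":0.86,"claw":1},{"tx":0,"ty":0,"tz":0,"spin":0.86,"claw":1},{"tx":0,"ty":0,"tz":0,"spin":0.84,"claw":1}]'
python3 -m pendant '[{"tx":0,"ty":0,"tz":0,"spin":0,"claw":1},{"tx":0,"ty":0,"tz":0,"spin":0,"claw":0.3},{"tx":0,"ty":0,"tz":0,"spin":0,"claw":0.3},{"tx":0,"ty":0,"tz":0,"spin":0,"claw":0.3},{"tx":0,"ty":0,"tz":0,"spin":0,"claw":0.3},{"tx":0,"ty":0,"tz":-0.8,"spin":0,"claw":0.3},{"tx":0,"ty":0,"tz":-0.8,"spin":0,"claw":0.3},{"tx":0,"ty":0.9,"tz":-0.8,"spin":0,"claw":0.3},{"tx":-0.5,"ty":-1,"tz":-0.4,"spin":0,"claw":0.3},{"tx":-0.5,"ty":-1,"tz":0,"spin":0,"claw":0.3}]'
python3 -c "
from h import *; print(env.get_obs()['qpos'])"
```

```text
time_s: 9.28
tool_pos: [0.4716, -0.2229, 0.077]
tool_rot: [-179.8, 0.2, -4.2]
force: [-2.0, 4.4, 5.4]
grip_width: 0.012
grasp_force: 20.0
time_s: 10.52
tool_pos: [0.4266, -0.167, 0.2181]
tool_rot: [179.9, -0.1, -4.4]
force: [0.9, 2.1, -0.6]
grip_width: 0.0607
grasp_force: 0.0
[-29.5382187   -8.53277718  44.22651928 112.1969484    6.24092786
  73.89291442 -81.7607356 ]
```

```bash
python3 -m pendant '[{"tx":0.43,"ty":-0.83,"tz":0,"spin":0,"claw":0.3},{"tx":0.43,"ty":-0.83,"tz":0,"spin":0,"claw":0.3},{"tx":0.43,"ty":-0.83,"tz":0,"spin":0,"claw":0.3},{"tx":0,"ty":0,"tz":0,"spin":0,"claw":0.45}]'
python3 -c "
from h import *; grab('top','2'); grab('scene','2')
a=cv2.imread('pics/top_2.png');b=cv2.imread('pics/scene_2.png')
p=cv2.resize(a[200:242,304:346],(400,400),interpolation=cv2.INTER_CUBIC);q=cv2.resize(b[190:270,320:400],(400,400),interpolation=cv2.INTER_CUBIC)
cv2.imwrite('pics/c4.png',np.hstack([p,q]))"
```

```text
time_s: 11.02
tool_pos: [0.501, -0.0425, 0.2167]
tool_rot: [180.0, 0.0, -3.7]
force: [-0.4, 0.1, -0.7]
grip_width: 0.0569
grasp_force: 0.0
```

View pics/c4.png

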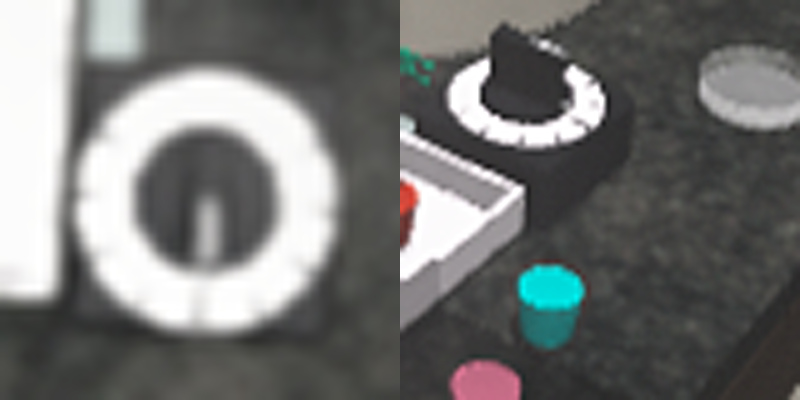

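The pointer (204,265) lines up with the long zero mark (199,325), so the knob stands at zero and is released. Next is the front-left stopper.

```bash
python3 -m pendant '[{"tx":0,"ty":0.11,"tz":0.8,"spin":0,"claw":0.45},{"tx":0,"ty":0,"tz":0.9,"spin":0,"claw":0.45},{"tx":0,"ty":0,"tz":0.9,"spin":0,"claw":0.45},{"tx":0,"ty":0,"tz":0.4,"spin":0,"claw":0.45},{"tx":0,"ty":0,"tz":0.1,"spin":0,"claw":0.45},{"tx":0,"ty":0,"tz":0,"spin":0,"claw":0.45}]' 12
```

```text
time_s: 11.88
tool_pos: [0.4996, -0.0529, 0.0627]
tool_rot: [-180.0, -0.1, -4.2]
force: [-0.1, 0.4, 0.5]
grip_width: 0.0481
grasp_force: 0.0
```

```bash
python3 -m pendant '[{"tx":0.02,"ty":-0.09,"tz":0.2,"spin":0,"claw":0.45},{"tx":0,"ty":0,"tz":0.3,"spin":0,"claw":0.45},{"tx":0,"ty":0,"tz":0.17,"spin":0,"claw":0.45},{"tx":0,"ty":0,"tz":0,"spin":0,"claw":0.45},{"tx":0,"ty":0,"tz":0,"spin":0,"claw":0.8},{"tx":0,"ty":0,"tz":0,"spin":0,"claw":0.8},{"tx":0,"ty":0,"tz":0,"spin":0,"claw":0.8},{"tx":0,"ty":0,"tz":0,"spin":0,"claw":0.8}]' 12
python3 -m pendant '[{"tx":0,"ty":0,"tz":-0.3,"spin":0,"claw":0.8},{"tx":0,"ty":0,"tz":-0.6,"spin":0,"claw":0.8},{"tx":0,"ty":0,"tz":-0.9,"spin":0,"claw":0.8},{"tx":0,"ty":0,"tz":-0.9,"spin":0,"claw":0.8},{"tx":0,"ty":0,"tz":0,"spin":0,"claw":0.8}]'
```

```text
time_s: 12.88
tool_pos: [0.5011, -0.0475, 0.0289]
tool_rot: [-180.0, -0.0, -4.1]
force: [0.6, -0.2, 2.1]
grip_width: 0.0303
grasp_force: 11.8
time_s: 13.5
tool_pos: [0.5035, -0.0478, 0.1681]
tool_rot: [-179.9, -0.5, -4.1]
force: [-0.0, -0.1, -1.2]
grip_width: 0.0304
grasp_force: 11.9
```

Run:
```python
from h import *
a=cv2.imread('pics/top_0.png'); print(a[220,202],a[189,205],a[220,181])
h=a.astype(int); m=((a.max(2)>95)&(h.max(2)-h.min(2)<45)).astype(np.uint8); m[:,:172]=0;m[:,232:]=0;m[:182]=0;m[256:]=0
k,l,s,c=cv2.connectedComponentsWithStats(cv2.morphologyEx(m,cv2.MORPH_CLOSE,np.ones((5,5))))
i=1+s[1:,4].argmax();r=cv2.minAreaRect(cv2.findNonZero((l==i).astype(np.uint8)));print(s[i],r)
for z in(.004,.052):print(z,[onz('top',*p,z)[:2].round(3) for p in cv2.boxPoints(r)],onz('top',*r[0],z)[:2].round(3))
```

```text
[198 194 190] [183 179 174] [191 188 182]
[ 177  186   48   65 2668] ((200.50001525878906, 218.5), (43.3902473449707, 62.726890563964844), 5.04245138168335)
0.004 [array([0.386, 0.261]), array([0.591, 0.248]), array([0.578, 0.105]), array([0.373, 0.121])] [0.482 0.184]
0.052 [array([0.389, 0.245]), array([0.586, 0.232]), array([0.573, 0.094]), array([0.376, 0.109])] [0.481 0.17 ]
```

```bash
python3 -m pendant '[{"tx":0.02,"ty":-0.5,"tz":0,"spin":0,"claw":0.8},{"tx":0.04,"ty":-0.9,"tz":0,"spin":0,"claw":0.8},{"tx":0.04,"ty":-0.9,"tz":0,"spin":0,"claw":0.8},{"tx":0.04,"ty":-0.9,"tz":0,"spin":0,"claw":0.8},{"tx":0.04,"ty":-0.7,"tz":0,"spin":0,"claw":0.8},{"tx":0.02,"ty":-0.42,"tz":0,"spin":0,"claw":0.8},{"tx":0,"ty":0,"tz":0.7,"spin":0,"claw":0.8},{"tx":0,"ty":0,"tz":0.8,"spin":0,"claw":0.8},{"tx":0,"ty":0,"tz":0.4,"spin":0,"claw":0.8},{"tx":0,"ty":0,"tz":0,"spin":0,"claw":0.8}]'
```

```text
time_s: 14.75
tool_pos: [0.5247, 0.1656, 0.0668]
tool_rot: [179.8, 0.2, -4.2]
force: [-0.1, -1.2, 0.3]
grip_width: 0.0307
grasp_force: 11.9
```

```bash
python3 -m pendant '[{"tx":0,"ty":-0.05,"tz":0.4,"spin":0,"claw":0.8},{"tx":0,"ty":0,"tz":0.3,"spin":0,"claw":0.8},{"tx":0,"ty":0,"tz":0.08,"spin":0,"claw":0.8},{"tx":0,"ty":0,"tz":0.04,"spin":0,"claw":0.8},{"tx":0,"ty":0,"tz":0,"spin":0,"claw":0.8}]'
```

```text
time_s: 15.38
tool_pos: [0.5267, 0.1697, 0.0281]
tool_rot: [-180.0, -0.0, -4.1]
force: [0.5, 0.7, -0.1]
grip_width: 0.0302
grasp_force: 11.9
```

```bash
python3 -m pendant '[{"tx":0,"ty":0,"tz":0.05,"spin":0,"claw":0.8},{"tx":0,"ty":0,"tz":0,"spin":0,"claw":0.8},{"tx":0,"ty":0,"tz":0,"spin":0,"claw":0.5},{"tx":0,"ty":0,"tz":0,"spin":0,"claw":0.45},{"tx":0,"ty":0,"tz":0,"spin":0,"claw":0.45},{"tx":0,"ty":0,"tz":-0.5,"spin":0,"claw":0.45},{"tx":0,"ty":0,"tz":-0.9,"spin":0,"claw":0.45},{"tx":0,"ty":0,"tz":-0.9,"spin":0,"claw":0.45},{"tx":0,"ty":0,"tz":-0.5,"spin":0,"claw":0.45}]'
```

```text
time_s: 16.5
tool_pos: [0.5274, 0.1699, 0.1678]
tool_rot: [-179.9, -0.2, -4.1]
force: [0.5, 0.1, -0.1]
grip_width: 0.048
grasp_force: 0.0
```

```bash
python3 -m pendant '[{"tx":0.22,"ty":0.72,"tz":0,"spin":0,"claw":0.45},{"tx":0.26,"ty":0.88,"tz":0,"spin":0,"claw":0.45},{"tx":0.26,"ty":0.88,"tz":0,"spin":0,"claw":0.45},{"tx":0.26,"ty":0.88,"tz":0,"spin":0,"claw":0.45},{"tx":0.22,"ty":0.6,"tz":0,"spin":0,"claw":0.45},{"tx":0.1,"ty":0.4,"tz":0,"spin":0,"claw":0.45},{"tx":0,"ty":0,"tz":0.8,"spin":0,"claw":0.45},{"tx":0,"ty":0,"tz":0.8,"spin":0,"claw":0.45},{"tx":0,"ty":0,"tz":0.5,"spin":0,"claw":0.45},{"tx":0,"ty":0,"tz":0,"spin":0,"claw":0.45}]'
```

```text
time_s: 17.75
tool_pos: [0.5747, -0.0524, 0.0582]
tool_rot: [180.0, 0.3, -4.1]
force: [-0.5, -0.5, 0.6]
grip_width: 0.0482
grasp_force: 0.0
```

```bash
python3 -m pendant '[{"tx":0.03,"ty":0,"tz":0.2,"spin":0,"claw":0.45},{"tx":0,"ty":0,"tz":0.3,"spin":0,"claw":0.45},{"tx":0,"ty":0,"tz":0.08,"spin":0,"claw":0.45},{"tx":0,"ty":0,"tz":0,"spin":0,"claw":0.45},{"tx":0,"ty":0,"tz":0,"spin":0,"claw":0.8},{"tx":0,"ty":0,"tz":0,"spin":0,"claw":0.8},{"tx":0,"ty":0,"tz":0,"spin":0,"claw":0.8},{"tx":0,"ty":0,"tz":0,"spin":0,"claw":0.8}]' 12
python3 -m pendant '[{"tx":0,"ty":0,"tz":-0.3,"spin":0,"claw":0.8},{"tx":0,"ty":0,"tz":-0.6,"spin":0,"claw":0.8},{"tx":0,"ty":0,"tz":-0.9,"spin":0,"claw":0.8},{"tx":0,"ty":0,"tz":-0.9,"spin":0,"claw":0.8},{"tx":0,"ty":0,"tz":0,"spin":0,"claw":0.8},{"tx":0,"ty":0,"tz":0,"spin":0,"claw":0.8}]'
```

```text
time_s: 18.75
tool_pos: [0.5783, -0.0526, 0.0314]
tool_rot: [-180.0, -0.0, -4.1]
force: [0.4, 0.5, 0.6]
grip_width: 0.0307
grasp_force: 12.0
time_s: 19.5
tool_pos: [0.5777, -0.0525, 0.1661]
tool_rot: [-180.0, 0.0, -4.1]
force: [-0.5, -0.1, -0.9]
grip_width: 0.0308
grasp_force: 12.0
```

```bash
python3 -m pendant '[{"tx":-0.25,"ty":-0.5,"tz":0,"spin":0,"claw":0.8},{"tx":-0.45,"ty":-0.88,"tz":0,"spin":0,"claw":0.8},{"tx":-0.45,"ty":-0.88,"tz":0,"spin":0,"claw":0.8},{"tx":-0.45,"ty":-0.88,"tz":0,"spin":0,"claw":0.8},{"tx":-0.4,"ty":-0.7,"tz":0,"spin":0,"claw":0.8},{"tx":-0.25,"ty":-0.46,"tz":0,"spin":0,"claw":0.8},{"tx":0,"ty":0,"tz":0.7,"spin":0,"claw":0.8},{"tx":0,"ty":0,"tz":0.8,"spin":0,"claw":0.8},{"tx":0,"ty":0,"tz":0.4,"spin":0,"claw":0.8},{"tx":0,"ty":0,"tz":0,"spin":0,"claw":0.8}]'
python3 -m pendant '[{"tx":0,"ty":0,"tz":0.3,"spin":0,"claw":0.8},{"tx":0,"ty":0,"tz":0.3,"spin":0,"claw":0.8},{"tx":0,"ty":0,"tz":0.13,"spin":0,"claw":0.8},{"tx":0,"ty":0,"tz":0,"spin":0,"claw":0.8},{"tx":0,"ty":0,"tz":0,"spin":0,"claw":0.8}]'
```

```text
time_s: 20.75
tool_pos: [0.4788, 0.1687, 0.0683]
tool_rot: [179.8, 0.3, -4.1]
force: [-0.4, -0.3, -0.0]
grip_width: 0.0309
grasp_force: 12.0
time_s: 21.38
tool_pos: [0.4817, 0.1701, 0.035]
tool_rot: [-180.0, -0.0, -4.1]
force: [0.7, 0.4, -0.1]
grip_width: 0.0306
grasp_force: 12.0
```

```bash
python3 -m pendant '[{"tx":0,"ty":0,"tz":0.13,"spin":0,"claw":0.8},{"tx":0,"ty":0,"tz":0,"spin":0,"claw":0.8},{"tx":0,"ty":0,"tz":0,"spin":0,"claw":0.5},{"tx":0,"ty":0,"tz":0,"spin":0,"claw":0.45},{"tx":0,"ty":0,"tz":0,"spin":0,"claw":0.45},{"tx":0,"ty":0,"tz":-0.5,"spin":0,"claw":0.45},{"tx":0,"ty":0,"tz":-0.9,"spin":0,"claw":0.45},{"tx":0,"ty":0,"tz":-0.9,"spin":0,"claw":0.45},{"tx":0,"ty":0,"tz":-0.5,"spin":0,"claw":0.45},{"tx":0,"ty":0,"tz":0,"spin":0,"claw":0.45}]'
```

```text
time_s: 22.62
tool_pos: [0.4827, 0.1705, 0.1703]
tool_rot: [-179.8, -0.2, -4.1]
force: [-0.5, -0.1, -0.1]
grip_width: 0.0479
grasp_force: 0.0
```

For the third stopper I turn the tool 40° so the gripper body stays clear of the knob.

```bash
python3 -m pendant '[{"tx":0.07,"ty":0.6,"tz":0,"spin":0,"claw":0.45},{"tx":0.11,"ty":0.95,"tz":0,"spin":0,"claw":0.45},{"tx":0.11,"ty":0.95,"tz":0,"spin":0,"claw":0.45},{"tx":0.11,"ty":0.95,"tz":0,"spin":0,"claw":0.45},{"tx":0.11,"ty":0.95,"tz":0,"spin":0,"claw":0.45},{"tx":0.1,"ty":0.9,"tz":0,"spin":0,"claw":0.45},{"tx":0.07,"ty":0.47,"tz":0,"spin":0,"claw":0.45}]'
python3 -m pendant '[{"tx":0,"ty":0,"tz":0,"spin":-1,"claw":0.45},{"tx":0,"ty":0,"tz":0,"spin":-1,"claw":0.45},{"tx":0,"ty":0,"tz":0,"spin":-1,"claw":0.45},{"tx":0,"ty":0,"tz":0,"spin":-1,"claw":0.45},{"tx":0,"ty":0,"tz":0,"spin":-1,"claw":0.45},{"tx":0,"ty":0,"tz":0,"spin":-1,"claw":0.45},{"tx":0,"ty":0,"tz":0,"spin":-1,"claw":0.45},{"tx":0,"ty":0,"tz":0.4,"spin":-1,"claw":0.45},{"tx":0,"ty":0,"tz":0.7,"spin":-1,"claw":0.45},{"tx":0,"ty":0,"tz":0.7,"spin":-1,"claw":0.45}]'
python3 -m pendant '[{"tx":0,"ty":0,"tz":0.2,"spin":0,"claw":0.45},{"tx":0,"ty":0,"tz":0,"spin":0,"claw":0.45}]'
```

```text
time_s: 23.5
tool_pos: [0.4932, -0.1231, 0.1668]
tool_rot: [180.0, 0.1, -4.3]
force: [-0.9, -0.0, -0.6]
grip_width: 0.0477
grasp_force: 0.0
time_s: 24.75
tool_pos: [0.4936, -0.12, 0.0759]
tool_rot: [-180.0, 0.1, 36.0]
force: [0.5, 0.8, 0.7]
grip_width: 0.0475
grasp_force: 0.0
time_s: 25.0
tool_pos: [0.4938, -0.1205, 0.0674]
tool_rot: [-180.0, 0.1, 35.8]
force: [0.2, 0.3, 0.1]
grip_width: 0.0476
grasp_force: 0.0
```

```bash
python3 -m pendant '[{"tx":0.01,"ty":0,"tz":0.3,"spin":0,"claw":0.45},{"tx":0,"ty":0,"tz":0.3,"spin":0,"claw":0.45},{"tx":0,"ty":0,"tz":0.14,"spin":0,"claw":0.45},{"tx":0,"ty":0,"tz":0,"spin":0,"claw":0.45},{"tx":0,"ty":0,"tz":0,"spin":0,"claw":0.8},{"tx":0,"ty":0,"tz":0,"spin":0,"claw":0.8},{"tx":0,"ty":0,"tz":0,"spin":0,"claw":0.8},{"tx":0,"ty":0,"tz":0,"spin":0,"claw":0.8}]' 12
python3 -m pendant '[{"tx":0,"ty":0,"tz":-0.3,"spin":0,"claw":0.8},{"tx":0,"ty":0,"tz":-0.6,"spin":0,"claw":0.8},{"tx":0,"ty":0,"tz":-0.9,"spin":0,"claw":0.8},{"tx":0,"ty":0,"tz":-0.9,"spin":0,"claw":0.8},{"tx":0,"ty":0,"tz":0,"spin":0,"claw":0.8},{"tx":0,"ty":0,"tz":0,"spin":0,"claw":0.8}]'
```

```text
time_s: 26.0
tool_pos: [0.4952, -0.1199, 0.0314]
tool_rot: [180.0, -0.0, 35.9]
force: [-0.6, 1.3, 2.6]
grip_width: 0.0312
grasp_force: 12.0
time_s: 26.75
tool_pos: [0.4946, -0.1199, 0.1661]
tool_rot: [-180.0, -0.0, 35.9]
force: [-0.5, 0.1, -0.2]
grip_width: 0.0312
grasp_force: 12.0
```

```bash
python3 -m pendant '[{"tx":0.2,"ty":-0.45,"tz":0,"spin":0,"claw":0.8},{"tx":0.36,"ty":-0.8,"tz":0,"spin":0,"claw":0.8},{"tx":0.36,"ty":-0.8,"tz":0,"spin":0,"claw":0.8},{"tx":0.36,"ty":-0.8,"tz":0,"spin":0,"claw":0.8},{"tx":0.36,"ty":-0.8,"tz":0,"spin":0,"claw":0.8},{"tx":0.36,"ty":-0.8,"tz":0,"spin":0,"claw":0.8},{"tx":0.27,"ty":-0.6,"tz":0,"spin":0,"claw":0.8},{"tx":0.18,"ty":-0.42,"tz":0,"spin":0,"claw":0.8},{"tx":0,"ty":0,"tz":0.5,"spin":0,"claw":0.8},{"tx":0,"ty":0,"tz":0.7,"spin":0,"claw":0.8}]'
python3 -m pendant '[{"tx":0,"ty":0,"tz":0.5,"spin":0,"claw":0.8},{"tx":0,"ty":0,"tz":0.3,"spin":0,"claw":0.8},{"tx":0,"ty":0,"tz":0.3,"spin":0,"claw":0.8},{"tx":0,"ty":0,"tz":0.2,"spin":0,"claw":0.8},{"tx":0,"ty":0,"tz":0,"spin":0,"claw":0.8},{"tx":0,"ty":0,"tz":0,"spin":0,"claw":0.8}]'
```

```text
time_s: 28.0
tool_pos: [0.4334, 0.1736, 0.1047]
tool_rot: [180.0, 0.0, 35.9]
force: [-0.6, 0.3, -0.3]
grip_width: 0.0306
grasp_force: 12.0
time_s: 28.75
tool_pos: [0.4344, 0.1737, 0.0416]
tool_rot: [180.0, -0.1, 35.9]
force: [0.5, -0.2, -0.3]
grip_width: 0.031
grasp_force: 12.0
```

Down 13 mm, release, lift, and clear away to the right for a look.

```bash
python3 -m pendant '[{"tx":0,"ty":0,"tz":0.2,"spin":0,"claw":0.8},{"tx":0,"ty":0,"tz":0.06,"spin":0,"claw":0.8},{"tx":0,"ty":0,"tz":0,"spin":0,"claw":0.8},{"tx":0,"ty":0,"tz":0,"spin":0,"claw":0.5},{"tx":0,"ty":0,"tz":0,"spin":0,"claw":0.45},{"tx":0,"ty":0,"tz":0,"spin":0,"claw":0.45},{"tx":0,"ty":0,"tz":-0.5,"spin":0,"claw":0.45},{"tx":0,"ty":0,"tz":-0.9,"spin":0,"claw":0.45},{"tx":0,"ty":0,"tz":-0.9,"spin":0,"claw":0.45},{"tx":0,"ty":0,"tz":-0.9,"spin":0,"claw":0.45}]'
python3 -m pendant '[{"tx":-0.4,"ty":0.8,"tz":0,"spin":0,"claw":0.45},{"tx":-0.4,"ty":0.8,"tz":0,"spin":0,"claw":0.45},{"tx":-0.4,"ty":0.8,"tz":0,"spin":0,"claw":0.45},{"tx":-0.4,"ty":0.8,"tz":0,"spin":0,"claw":0.45},{"tx":0,"ty":0,"tz":0,"spin":0,"claw":0.45},{"tx":0,"ty":0,"tz":0,"spin":0,"claw":0.45}]'
python3 -c "
from h import *; grab('top','3'); grab('scene','3')
a=cv2.imread('pics/top_3.png');b=cv2.imread('pics/scene_3.png')
p=cv2.resize(a[140:260,165:345],(600,400),interpolation=cv2.INTER_CUBIC);q=cv2.resize(b[170:350,150:450],(600,360))[:200]
q=cv2.resize(b[190:350,170:440],(338,200));cv2.imwrite('pics/c5.png',np.vstack([p,np.hstack([q,np.zeros((200,262,3),np.uint8)])]))"
```

```text
time_s: 30.0
tool_pos: [0.4337, 0.1733, 0.1896]
tool_rot: [-180.0, -0.0, 35.9]
force: [0.6, 0.8, -0.1]
grip_width: 0.048
grasp_force: 0.0
time_s: 30.75
tool_pos: [0.4626, -0.0024, 0.188]
tool_rot: [-180.0, -0.0, 35.9]
force: [0.6, 0.4, 0.5]
grip_width: 0.0479
grasp_force: 0.0
```

View pics/c5.png

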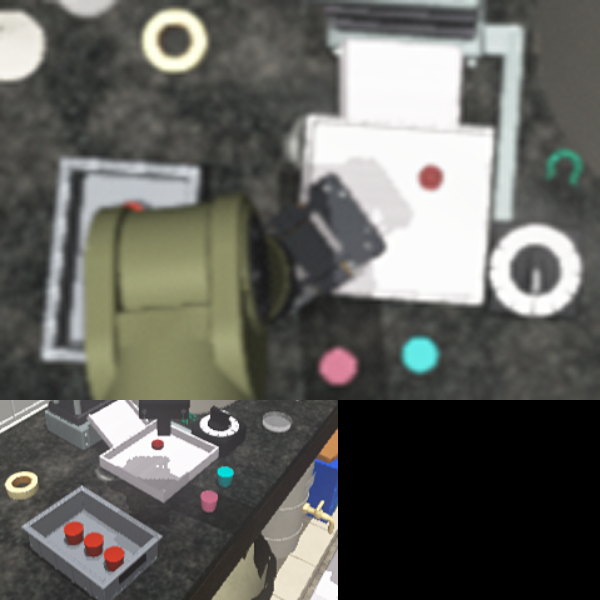

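The tote holds three upright stoppers (scene inset, about (75,532), (93,545) and (115,558)). The short shot is still in the tray at (430,178), the knob pointer (536,285) is at zero, and nothing else has moved. I'll hand it in.

```bash
python3 -c "
from cell import env; print(env.sign_off())"
```

```text
the job is handed in; nothing more can be done
None
```

I turned the feed knob back to zero first, then set the three full-height stoppers upright in the grey tote; the short one is still in the catch tray, and I handed the job in at about 31 s (the hand-in returned no verdict).

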